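# Pull the kitting board from the stack and lay out the grey bushings

### The arm

A 7-joint arm with a two-finger parallel gripper is mounted at the origin on a cart in front of the work surface, level with it; the furniture and walls round the work are solid. World frame = base frame: x ahead of the robot, y to its left, z up, the work surface at z = 0. Lengths are in m, angles in rad, forces in N, time in s.
With the tool pointing down it reaches from about 0.425 to 0.875 m from the base axis. Payload 8.4 kg.
Tool frame: the origin (TCP) lies midway between the tips of the shut fingers; the grasp point (between the pads) lies 19 mm behind it; z points along the fingers, y is the line along which they close (so a half turn about z gives the same grasp; the last joint's range is limited). The gripper opens to 87 mm and grips with 3 to 60 N. Pads are 19 mm wide; open, the fingers measure 117 mm over their backs; the gripper's body (75 mm by 190 mm) begins 51 mm behind the grasp point.
Start: joints at [-1.294, 0.333, 0.04, 1.465, -0.013, 1.343, -0.059], TCP at [0.239, 0.605, 0.191] pointing down, gripper open.
Joint ranges: [-2.58, 2.58], [-0.38, 2.09], [-1.3, 1.39], [0.25, 2.4], [-1.5, 4.64], [0.08, 2.09], [-2.65, 2.65]. Speed limits (rad/s): [2.22, 2.22, 2.79, 2.79, 3.14, 3.14, 3.14].

### API

Orientations are given as a unit quaternion [x, y, z, w].
In Python, from rig import telemetry, capture, camera_params, order, finder gives the robot as it stands. The module is installed in compiled form; this text tells all that it offers.
- The arm moves only by the tool step_arm, never from a script. Its arguments are lists of equal length, an entry for each row: "translation": the shift along the tool's x, y, z in units of 40 mm (1.0 is 40 mm), a list of three; "turn": the turn about the tool's z in units of 6 degrees (1.0 is 6 degrees). A call has 1 to 20 rows; each row is the pose to reach, as a shift and turn from the pose commanded when the call began, along the tool's axes at that moment; what a row does not reach only later rows make up. A row lasts 1/10 s, in which the tool goes at most 50 mm and 8.59 degrees, less where a joint would pass 70% of its speed; a pose out of reach is approached as far as the arm can. A call with a gripper value outside its range is refused whole. "jaw" is the closure in counts, from 0 (fully open) to 255 (shut), set as the call begins (left out, the last holds). The fingers move at their own pace and stop on an object; the grip force is fixed at half the most. Time passes only in rows, so rows that repeat a pose let the fingers close. It gives the time, the measured TCP pose, the force, the opening and the grip force at its end, in the units of the state.
- telemetry.get_obs(): the state, without advancing time (a new reading comes with each control period).
- capture(name): name is "scene" or "top" or "wrist"; returns (picture, depth): 480x640x3 uint8, blue, green, red; 480x640 float32, m along the optical axis (not along the pixel's ray), 0 where there is no reading.
- camera_params(name): a dict with "fx", "fy", "cx", "cy" (pixels), "k1" (the pictures are not rectified: a ray, as slopes to the right and down, at radius r is drawn at 1 + k1 r^2 times it, then the intrinsics apply), "rvec" (rotation vector, rad) and "tvec" (3), from world to camera coordinates, as OpenCV has them. Camera axes: x right, y down, z forward; pixel columns grow to the right and rows downward; lengths in m; the calibration is good to about 2 mm. A picture is of the moment at which its call begins: read the wrist's pose just before it. camera_params takes no time and is no camera call; for the wrist camera it gives the pose at the moment of the call.
- order.close_job(): hands the job in; it is judged then, once.
Trained networks look in the newest picture that a camera, given by its name, has taken for a name from the list of things; names that differ only in an ending like _2 or _b are one class to them, and where a whole thing is asked for, a point or a joint stands for the part that bears it (a point fixed in the world has none). Each returns a list of dicts, best first, with "confidence" (0 to 1); they miss things now and then, are a little off and sometimes report something else, mostly with a low value. They report only what shows in the picture. A call takes as long as a camera call. They do not tell look-alikes from the thing itself.
- finder.find_in(camera, name): "at" ([x, y, z] in m, in world coordinates, good to about 4 mm: the middle of the surface that is visible of it).
- finder.regions_of(camera, name): "mask" (480x640 bool, what is visible of it).
The state is a dict: "t": time; "joint_positions": joint angles; "joint_vel": joint speeds; "effort": joint torques, N m; "ee_pos": TCP position; "eef_rot": TCP orientation; "force": force on the tool from outside, world axes, zero at the start; "wrist_torque": the same for the moment, N m; "finger_gap": finger opening in m; "gripper_force": force on a finger pad.
Only numpy, scipy, OpenCV 4.12 (cv2) and the standard library are available. Lean on these libraries where they do the work, as an engineer would, in place of code of your own. Each camera call takes 0.05 s, during which the arm holds its last target. There are 200 camera calls.

### The job

Get the yellow kitting board out from under the drilled hardwood block, lay it on the middle of the blue mat, lined up with the mat and marks upward, and put the block back flat on the middle of the grey base board. Then stand the two grey bushings on the yellow board, each in the middle of its mark: the tall one on the red mark, the low wide one on the black mark. Leave the tan bushing where it is.

Things in the scene. Friction and masses are not known exactly. Their poses are not given: they have to be found in the camera images.
- base: Grey base board, fixed to the bench, 190 (x) x 76 (y) x 18 mm high; at the start the yellow board lies on its middle, and the hardwood block on that. Origin: centre of its underside; its top is 18 mm above the bench. x runs along its length, z up.
- board_center (a point): Yellow kitting board, loose, 150 (x) x 56 (y) x 18 mm thick, 0.16 kg, with a red and a black round mark on its top. Point: the board's centre, half-way up; x runs along its length towards the red mark, y across, z up. At the start it lies on the grey base board, lengthwise along it.
- block_center (a point): Drilled hardwood block, loose, 44 (x) x 90 (y) x 26 mm high, about 0.12 kg, four dark holes in the top. Point: its centre, half-way up; z up. At the start it lies across the middle of the yellow board, between the two marks.
- mark_red (a point): Red painted disc, 42 mm across, flush on top of the yellow board. Point: its centre on the board's top face, 50 mm from the board's centre towards +x of the board; axes as the board's.
- mark_black (a point): Black painted disc, 42 mm across, flush on top of the yellow board. Point: its centre on the board's top face, 50 mm from the board's centre towards -x of the board; axes as the board's.
- blue_mat: Blue plastic mat, fixed, 180 (x) x 90 (y) x 6 mm thick, empty at the start; the yellow board's place. Origin: centre of its underside, on the bench; x along its length, z up.
- rubber_mat: Black ribbed rubber mat, fixed, 150 (x) x 90 (y) x 6 mm thick, empty: a free place where the block may be parked meanwhile. Origin: centre of its underside, on the bench; x along its length, z up.
- tall_center (a point): Tall grey bushing, standing upright on the bench, loose: 32 mm diameter, 28 mm high; it stands 30 mm or more clear of the wooden strip (35 mm wide, 6 mm high) that runs along the bench at right angles to the horizontal direction (0.904, 0.427). Point: its centre, half-way up; z along its axis.
- flat_center (a point): Low wide grey bushing, lying flat on the bench, loose: 38 mm diameter, 16 mm high; 30 mm or more clear of the strip on the bench. Point: its centre, half-way up; z along its axis.
- tan_center (a point): Tan (pale yellow) bushing, standing upright on the bench, loose: 28 mm diameter, 22 mm high; not wanted, stays where it is. Point: its centre, half-way up; z along its axis.
Mind the look-alikes: they are no part of the job. Leave any pink look-alike of the part that bears block_center alone.

How it is judged:
At the end, for the whole second after the job is handed in: Yellow board flat on the blue mat, within 15 mm of its middle and 0.2 rad of its line; block flat on the grey base, within 20 mm of its middle; tall grey bushing on the red mark, low wide grey one on the black mark, each within 12 mm; tan bushing within 25 mm of its start; all released, at rest (horizontal distance between block_center and base below 0.02 m and z of block_center in the frame of base between 0.025 and 0.037 m and angle between each of block_center, board_center, tall_center, flat_center's own z axis and vertical below 0.1 rad and horizontal distance between board_center and blue_mat below 0.015 m and angle between the x axis of board_center and the x axis of blue_mat, either way round below 0.2 rad and height (world z) of board_center between 0.01 and 0.02 m and horizontal distance between tall_center and mark_red below 0.012 m and z of tall_center in the frame of mark_red between 0.01 and 0.018 m and horizontal distance between flat_center and mark_black below 0.012 m and z of flat_center in the frame of mark_black between 0.004 and 0.012 m and distance of tan_center from where it was at the start of the episode below 0.025 m); the robot touches nothing.
It fails at once if the tan bushing is displaced by more than 25 mm (distance of tan_center from where it was at the start of the episode above 0.025 m).
It also fails if it takes over 112 s, if anything falls off the work surface, if the arm or the gripper's body presses on something with over 40 N, if the wrist force passes 120 N, or if a joint passes its speed limit or range.

## Working session

There is one attempt and no reset: what is moved stays moved. The work goes in short steps, Python scripts to look and compute and a tool call to move; the robot and the scene stay as the last step left them, time stands still between calls to the robot, and variables do not carry over. Pictures are saved under pics/ and viewed, at most 16 in all, crops included, and the job is handed in when it is done.

Besides the shell and the picture viewer there is one more tool, called after "Request:" in YAML: its name, and indented under it one key for each argument. step_arm: Moves the arm, as the interface text tells. Its arguments: {"type":"object","properties":{"translation":{"type":"array"},"turn":{"type":"array"},"jaw":{"type":"number"}},"required":["translation","turn"]}

```bash
mkdir -p pics; cat > h.py <<'E'
import numpy as np, cv2
from scipy.spatial.transform import Rotation as R
from rig import telemetry, capture, camera_params, order, finder
def cloud(depth,p):
    v,u=np.mgrid[0:480,0:640]
    K=np.array([[p['fx'],0,p['cx']],[0,p['fy'],p['cy']],[0,0,1.]])
    pts=cv2.undistortPoints(np.stack([u,v],-1).reshape(-1,1,2).astype(np.float64),K,np.array([p['k1'],0,0,0.])).reshape(480,640,2)
    P=np.concatenate([pts*depth[...,None],depth[...,None]],-1)
    Rm=cv2.Rodrigues(np.array(p['rvec'],float))[0]
    return (P-np.array(p['tvec']).ravel())@Rm
def st():
    o=telemetry.get_obs(); r=R.from_quat(o['eef_rot']).as_matrix()
    return o,np.array(o['ee_pos']),r
E
python3 - <<'E'
from h import *
for c in ('scene','top'):
    im,d=capture(c); cv2.imwrite(f'pics/{c}0.png',im); np.savez(f'{c}0.npz',im=im,d=d,P=cloud(d,camera_params(c)))
o,p,r=st(); print(o['t'],p,r.round(3).tolist(),o['finger_gap'])
for n in ['base','board_center','block_center','mark_red','mark_black','blue_mat','rubber_mat','tall_center','flat_center','tan_center']:
    for x in finder.find_in('top',n)[:4]: print(n,np.round(x['at'],3),round(x['confidence'],2))
E
```

```text
0.1 [0.23843932 0.60419755 0.18977421] [[-0.93, 0.367, -0.0], [0.367, 0.93, -0.001], [-0.0, -0.001, -1.0]] 0.08693926891338959
base [ 0.652 -0.009  0.015] 0.68
board_center [0.652 0.029 0.032] 0.57
block_center [ 0.437 -0.224  0.03 ] 0.85
block_center [0.654 0.01  0.064] 0.72
mark_red [0.65  0.031 0.029] 0.59
mark_black [0.653 0.028 0.036] 0.81
blue_mat [0.521 0.323 0.004] 0.72
rubber_mat [ 0.468 -0.054  0.004] 0.92
tall_center [ 0.471 -0.059  0.007] 0.62
tall_center [ 0.559 -0.24   0.029] 0.51
tall_center [0.52  0.322 0.005] 0.24
flat_center [0.409 0.104 0.013] 0.63
flat_center [0.655 0.011 0.064] 0.24
tan_center [ 0.56  -0.239  0.026] 0.26
```

View pics/top0.png

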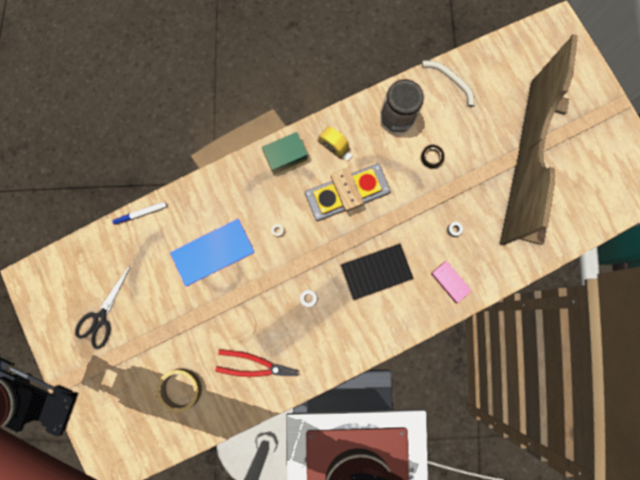

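View pics/scene0.png

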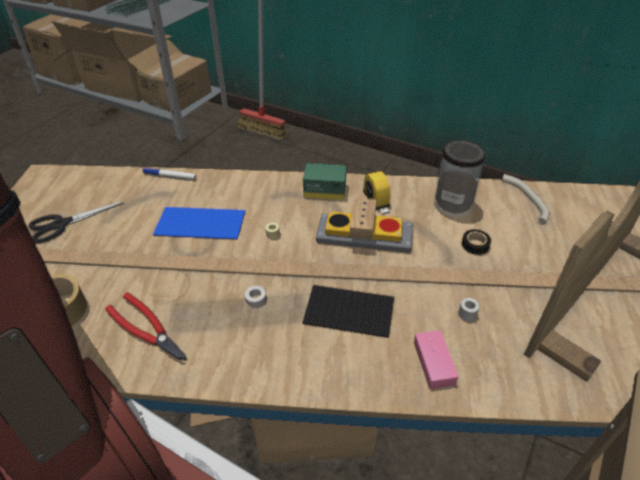

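Top view: block candidates are the wooden block on the yellow board (347,190), the one I want, and the pink block (451,282), a look-alike. The tall grey bushing is at (456,229), the low wide one at (308,298) and the tan one at (278,230). The ring at (433,156) is black tape. The mats are at (212,252), blue, and (377,271), black. Next I'll measure with depth.

```bash
cat > m.py <<'E'
from h import *
z=np.load('top0.npz'); im,P=z['im'],z['P']
hsv=cv2.cvtColor(im,cv2.COLOR_BGR2HSV)
def roi(u0,u1,v0,v1):
    m=np.zeros((480,640),bool); m[v0:v1,u0:u1]=1; return m
def rect(n,m):
    p=P[m]; p=p[np.isfinite(p).all(1)]
    med=np.median(p,0); 
    (c,s,a)=cv2.minAreaRect((p[:,:2]*1000).astype(np.float32)); 
    b=cv2.boxPoints((c,s,a)); e=b[1]-b[0]; f=b[2]-b[1]; l=e if np.hypot(*e)>np.hypot(*f) else f
    print(n,m.sum(),'rect c',np.round(c,1),'s',np.round(s,1),'long dir deg',round(np.degrees(np.arctan2(l[1],l[0]))%180,1),'mean',np.round(p.mean(0)*1000,1),'z',np.percentile(p[:,2],[5,50,95]).round(3))
Z=P[...,2]; H,S,V=hsv[...,0],hsv[...,1],hsv[...,2]
rect('blue',roi(165,260,215,290)&(H>100)&(H<125)&(S>120))
rect('rubber',roi(335,420,240,305)&(V<60))
rb=roi(300,395,160,225)
rect('block',rb&(Z>0.052))
rect('board',rb&(Z>0.028)&(Z<0.046))
rect('base+',rb&(Z>0.01))
rect('red',rb&((H<6)|(H>174))&(S>180))
rect('blackm',rb&(V<60)&(Z>0.02)&(Z<0.05))
rect('tall',roi(440,472,214,245)&(Z>0.008))
rect('flat',roi(294,324,284,314)&(Z>0.006))
rect('tan',roi(265,292,218,243)&(Z>0.008))
rect('pink',roi(428,475,258,306)&(H>150)&(S>60))
crop=im[150:320,270:480]; cv2.imwrite('pics/crop1.png',cv2.resize(crop,None,fx=3.5,fy=3.5,interpolation=cv2.INTER_CUBIC))
E
python3 m.py
```

```text
blue 2709 rect c [443.  258.5] s [330.5 187.3] long dir deg 38.9 mean [523.4 322.7  11.2] z [0.002 0.006 0.01 ]
rubber 2200 rect c [455.2 -14.4] s [ 87.2 237.2] long dir deg 110.2 mean [470.6 -56.9  10.5] z [0.002 0.006 0.01 ]
block 817 rect c [537.   24.2] s [ 77.2 338.5] long dir deg 173.5 mean [647.5  12.   88.8] z [0.058 0.062 0.066]
board 1106 rect c [652.3   6.9] s [ 85.8 152.4] long dir deg 106.0 mean [654.6   8.5  36.2] z [0.032 0.036 0.041]
base+ 2821 rect c [564.2  -3. ] s [365.2 203.1] long dir deg 5.1 mean [652.5   8.2  45.8] z [0.015 0.036 0.064]
red 181 rect c [529.3  10.1] s [ 34.  341.7] long dir deg 161.0 mean [673.1 -39.3  43. ] z [0.033 0.036 0.04 ]
blackm 4 rect c [733.9 111.9] s [1.8 5.7] long dir deg 126.0 mean [733.9 112.   23.4] z [0.021 0.024 0.026]
tall 160 rect c [466.6 -91.3] s [ 31.8 392. ] long dir deg 123.0 mean [ 559.3 -234.    47.2] z [0.011 0.027 0.032]
flat 151 rect c [409.5 100.7] s [81.  35.3] long dir deg 19.8 mean [412.  101.5  23.3] z [0.009 0.016 0.02 ]
tan 99 rect c [479.4 124.9] s [228.5  26.7] long dir deg 25.6 mean [567.7 167.3  32.6] z [0.012 0.021 0.025]
pink 787 rect c [391.1 -95.8] s [ 95.7 344. ] long dir deg 111.3 mean [ 441.3 -223.5   31.6] z [0.021 0.026 0.03 ]
```

View pics/crop1.png

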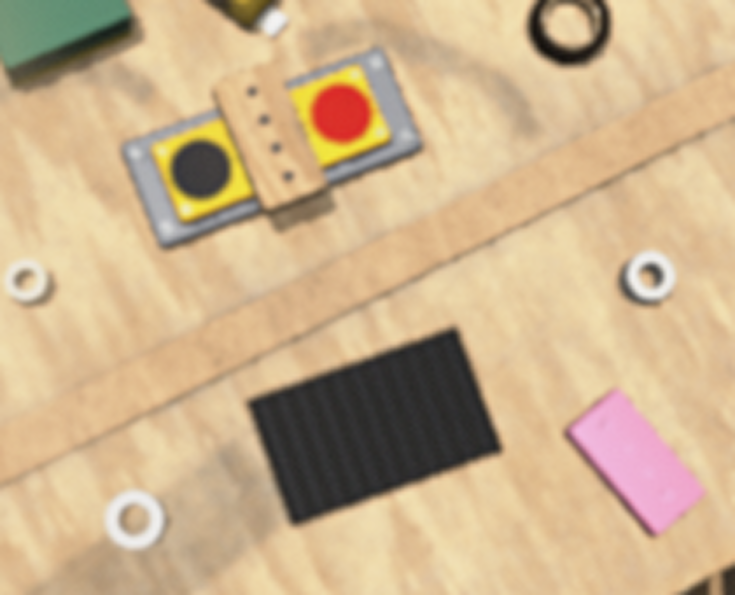

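The crop confirms it: the drilled block is at about (270,140) with the red mark on its right and the black on its left, and the pink block is at (637,460). I'll drop the depth outliers by intersecting rays with the known planes.

```bash
cat >> h.py <<'E'
def plane(p,z):
    "world xy on plane z for each pixel"
    o=-cv2.Rodrigues(np.array(p['rvec'],float))[0].T@np.array(p['tvec']).ravel()
    Q=cloud(np.ones((480,640)),p); d=Q-o
    return o+d*((z-o[2])/d[...,2])[...,None]
def rect(n,m,W):
    m=m.astype(np.uint8); k,l,s,_=cv2.connectedComponentsWithStats(m)
    if k<2: print(n,'none'); return
    i=1+np.argmax(s[1:,4]); ms=cv2.findContours((l==i).astype(np.uint8),0,1)[0]
    c=max(ms,key=len)[:,0]; p=(W[c[:,1],c[:,0],:2]*1000).astype(np.float32)
    (cc,s,a)=cv2.minAreaRect(p); b=cv2.boxPoints((cc,s,a)); e=b[1]-b[0]; f=b[2]-b[1]; l=e if np.hypot(*e)>np.hypot(*f) else f
    ec,er=cv2.minEnclosingCircle(p)
    print(n,int(m.sum()),'c',np.round(cc,1),'s',np.round(s,1),'long deg',round(np.degrees(np.arctan2(l[1],l[0]))%180,1),'circ',np.round(ec,1),round(er,1))
E
cat > m.py <<'E'
from h import *
z=np.load('top0.npz'); im,P=z['im'],z['P']; cp=camera_params('top')
H,S,V=cv2.split(cv2.cvtColor(im,cv2.COLOR_BGR2HSV))
def roi(u0,u1,v0,v1):
    m=np.zeros((480,640),bool); m[v0:v1,u0:u1]=1; return m
Z=P[...,2]; rb=roi(300,395,160,225)
pl=lambda z:plane(cp,z)
rect('blue',roi(165,260,215,290)&(H>100)&(H<125)&(S>120),pl(.006))
rect('rubber',roi(335,420,240,305)&(V<70),pl(.006))
rect('block',rb&(Z>0.05)&(Z<.08),pl(.062))
rect('red',rb&((H<6)|(H>174))&(S>180),pl(.036))
rect('blackm',roi(316,338,188,210)&(V<80),pl(.036))
rect('yellow',rb&(H>20)&(H<32)&(S>190),pl(.036))
g=rb&(Z>0.010)&(Z<.08); rect('base',g,pl(.018))
rect('tall',roi(440,472,214,245)&(Z>0.02)&(Z<.04),pl(.028))
rect('flat',roi(294,324,284,314)&(Z>0.009)&(Z<.03),pl(.016))
rect('tan',roi(265,292,218,243)&(Z>0.013)&(Z<.04),pl(.022))
E
python3 m.py
```

```text
blue 2709 c [524.2 324. ] s [ 84.8 175.4] long deg 115.5 circ [524.7 324.9] 95.6
rubber 2242 c [471.2 -57.6] s [ 83.5 143.9] long deg 108.1 circ [471.  -57.3] 81.0
block 801 c [653.9  10.6] s [91.8 45.6] long deg 20.8 circ [654.6  10.6] 49.6
red 181 c [674.9 -39.8] s [32.3 33.3] long deg 177.9 circ [675.3 -40.4] 17.8
blackm 177 c [639.2  53.2] s [32.  32.8] long deg 178.6 circ [639.4  53.6] 17.1
yellow 103 c [653.  -46.4] s [10.  39.7] long deg 110.9 circ [648.8 -48. ] 19.8
base 2802 c [663.6   8. ] s [ 97.3 190.7] long deg 110.2 circ [658.3   6.1] 100.8
tall 130 c [ 563.5 -240.3] s [33.3 30.4] long deg 88.8 circ [ 562.7 -240.7] 17.5
flat 142 c [412.1 101.7] s [31.8 34. ] long deg 178.7 circ [412.1 100.6] 18.8
tan 92 c [570.  168.4] s [25.3 27.9] long deg 179.2 circ [570.  168.2] 14.3
```

```bash
cat > go.py <<'E'
import sys; from h import *
x,y,z,a=map(float,sys.argv[1:5])   # mm, mm, mm, yaw of tool y axis (deg, mod 180)
o,p,r=st(); d=r.T@(np.array([x,y,z])/1000-p)/0.04
yaw=np.degrees(np.arctan2(r[1,1],r[0,1])); t=-((a-yaw+90)%180-90)/6
print('t',round(o['t'],2),'p',p.round(4),'yaw',round(yaw,2),'gap',round(o['finger_gap'],4),'q7',np.round(o['joint_positions'],2)); print('translation',d.round(3),'turn',round(t,2))
E
python3 go.py 655 9 200 111; python3 - <<'E'
from h import *
z=np.load('top0.npz'); P=z['P']
for n,(u,v) in dict(tape=(335,140),green=(285,150),jar=(403,100),ring=(433,156)).items():
    q=P[v-14:v+14,u-14:u+14].reshape(-1,3); q=q[(q[:,2]>.0)&(q[:,2]<.3)]; print(n,np.percentile(q[:,2],97).round(3),np.median(q[q[:,2]>.03],0).round(3) if (q[:,2]>.03).any() else '')
E
```

```text
t 0.6 p [0.2385 0.6046 0.1905] yaw 68.47 gap 0.0869 q7 [-1.29  0.33  0.04  1.47 -0.01  1.34 -0.06]
translation [-15.15  -10.03   -0.237] turn -7.09
tape 0.068 [0.77  0.034 0.059]
green 0.055 [0.75  0.147 0.051]
jar 0.144 [ 0.831 -0.114  0.14 ]
ring 0.022
```

Request:
step_arm:
  translation:
    - [-15.15,-10.03,-0.24]
    - [-15.15,-10.03,-0.24]
    - [-15.15,-10.03,-0.24]
    - [-15.15,-10.03,-0.24]
    - [-15.15,-10.03,-0.24]
    - [-15.15,-10.03,-0.24]
    - [-15.15,-10.03,-0.24]
    - [-15.15,-10.03,-0.24]
    - [-15.15,-10.03,-0.24]
    - [-15.15,-10.03,-0.24]
    - [-15.15,-10.03,-0.24]
    - [-15.15,-10.03,-0.24]
    - [-15.15,-10.03,-0.24]
    - [-15.15,-10.03,-0.24]
    - [-15.15,-10.03,-0.24]
    - [-15.15,-10.03,-0.24]
    - [-15.15,-10.03,-0.24]
    - [-15.15,-10.03,-0.24]
    - [-15.15,-10.03,-0.24]
    - [-15.15,-10.03,-0.24]
  turn: [-7.1,-7.1,-7.1,-7.1,-7.1,-7.1,-7.1,-7.1,-7.1,-7.1,-7.1,-7.1,-7.1,-7.1,-7.1,-7.1,-7.1,-7.1,-7.1,-7.1]
  jaw: 0

```text
t: 2.6
ee_pos: [0.6547, 0.0104, 0.2004]
eef_rot: [-0.184, 0.983, 0.0, 0.0]
force: [-0.2, -0.9, 0.4]
finger_gap: 0.0872
gripper_force: 0.0
```

```bash
python3 - <<'E'
from h import *
o,p,r=st(); print(o['t'],p)
cp=camera_params('wrist'); im,d=capture('wrist'); cv2.imwrite('pics/w1.png',im)
np.savez('w1.npz',im=im,P=cloud(d,cp))
E
python3 go.py 655 9 80 111
```

```text
2.6 [0.65473563 0.01035964 0.2003828 ]
t 2.65 p [0.6548 0.0101 0.2004] yaw 111.15 gap 0.0871 q7 [-0.4   0.35  0.42  1.45 -0.15  1.36  1.97]
translation [ 0.007 -0.029  3.011] turn 0.03
```

View pics/w1.png

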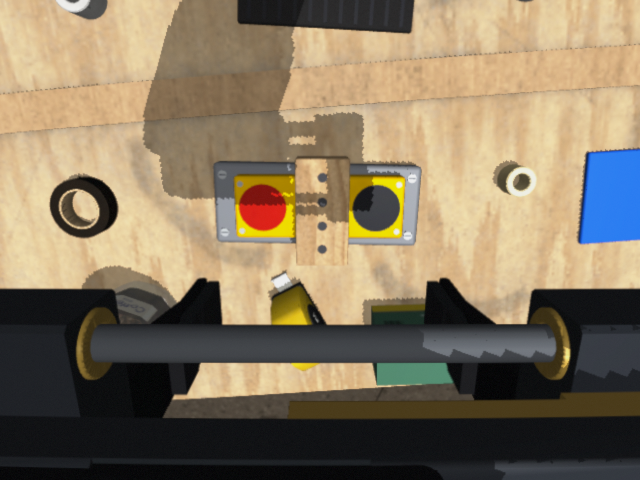

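The wrist view shows the block at (322,210), the red mark at (263,207), the black mark at (376,206) and the base around it. I'll measure in this view.

```bash
cat > m2.py <<'E'
from h import *
z=np.load('w1.npz'); im,P=z['im'],z['P']; cp=camera_params('wrist')
H,S,V=cv2.split(cv2.cvtColor(im,cv2.COLOR_BGR2HSV)); Z=P[...,2]
b=np.zeros((480,640),bool); b[145:275,205:430]=1
pl=lambda z:plane(cp,z)
rect('block',b&(Z>.05)&(Z<.08),pl(.062))
rect('yb',b&(Z>.028)&(Z<.08),pl(.036))
rect('base',b&(Z>.011)&(Z<.08),pl(.018))
rect('red',b&((H<6)|(H>174))&(S>150),pl(.036))
k=b.copy(); k[:,:350]=0; rect('blk',k&(V<75)&(Z>.03),pl(.036))
q=P[b&(Z>.05)&(Z<.08)]; print(q.mean(0))
E
python3 m2.py
```

```text
block 5760 c [653.8   9.6] s [90.7 43.9] long deg 20.9 circ [654.1   9.7] 49.6
yb 13045 c [659.6   9.1] s [ 98.5 149.4] long deg 111.2 circ [655.5   7.4] 78.5
base 17857 c [664.3   8.1] s [103.9 188.9] long deg 110.1 circ [657.4   5.5] 100.3
red 1581 c [673.4 -39.3] s [39.7 38.9] long deg 19.8 circ [673.4 -39. ] 20.0
blk 1563 c [637.6  54.3] s [38.7 39.9] long deg 111.2 circ [637.5  54.3] 20.1
[0.65233684 0.00939561 0.06281989]
```

Request:
step_arm:
  translation:
    - [0.0,0.0,3.0]
    - [0.0,0.0,3.0]
    - [0.0,0.0,3.0]
    - [0.0,0.0,3.6]
    - [0.0,0.0,4.0]
    - [0.0,0.0,4.0]
    - [0.0,0.0,4.0]
  turn: [0,0,0,0,0,0,0]

```text
t: 3.35
ee_pos: [0.6554, 0.0091, 0.0409]
eef_rot: [-0.183, 0.983, -0.0, 0.0]
force: [0.7, 0.2, 1.1]
finger_gap: 0.087
gripper_force: 0.0
```

Request:
step_arm:
  translation:
    - [0.0,0.0,0.0]
    - [0.0,0.0,0.0]
    - [0.0,0.0,0.0]
    - [0.0,0.0,0.0]
    - [0.0,0.0,0.0]
    - [0.0,0.0,0.0]
    - [0.0,0.0,0.0]
    - [0.0,0.0,-0.3]
    - [0.0,0.0,-1.0]
    - [0.0,0.0,-2.0]
    - [0.0,0.0,-2.5]
    - [0.0,0.0,-2.5]
  turn: [0,0,0,0,0,0,0,0,0,0,0,0]
  jaw: 255

```text
t: 4.55
ee_pos: [0.6573, 0.0088, 0.145]
eef_rot: [-0.183, 0.983, -0.0, 0.003]
force: [-0.4, 0.2, -0.4]
finger_gap: 0.0028
gripper_force: 0.0
```

```bash
python3 go.py 471 -57 140 108; python3 go.py 471 -57 16 108
```

```text
t 4.55 p [0.6573 0.0088 0.145 ] yaw 111.05 gap 0.0028 q7 [-0.4   0.38  0.41  1.53 -0.16  1.25  1.98]
translation [4.938 0.139 0.094] turn 0.51
t 4.55 p [0.6573 0.0088 0.145 ] yaw 111.05 gap 0.0028 q7 [-0.4   0.38  0.41  1.53 -0.16  1.25  1.98]
translation [4.958 0.144 3.194] turn 0.51
```

```bash
python3 - <<'E'
from h import *
o,p,r=st(); print(o['t'],p)
cp=camera_params('wrist'); im,d=capture('wrist'); cv2.imwrite('pics/w2.png',im)
np.savez('w1.npz',im=im,P=cloud(d,cp)); t,d=capture('top'); cv2.imwrite('pics/t2.png',cv2.resize(t[120:260,270:470],None,fx=3,fy=3))
E
```

```text
4.55 [0.65731286 0.00877383 0.14504252]
```

View pics/w2.png

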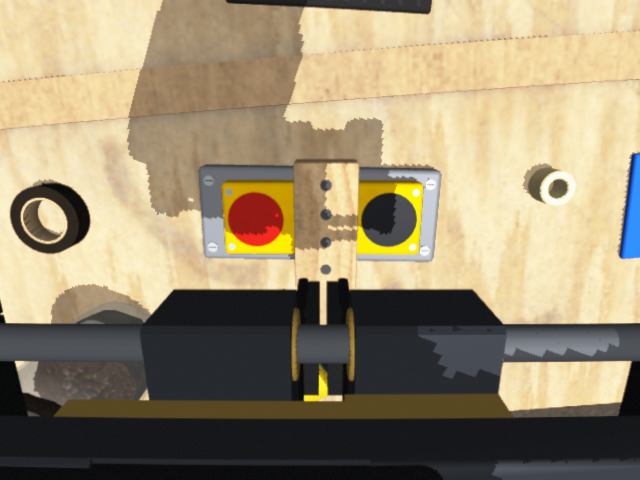

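The block hasn't moved, at (325,220). The jaws just close slowly and I lifted too soon. I'll reopen, go down again and wait for grip force this time.

```bash
sed -i '1,12s/205:430/190:450/' m2.py; python3 m2.py | head -1; python3 go.py 654 9.6 40 111
```

```text
block 7251 c [645.4   7.9] s [78.7 43.3] long deg 21.0 circ [645.8   7.9] 44.3
t 4.65 p [0.6553 0.009  0.141 ] yaw 111.06 gap 0.0011 q7 [-0.4   0.39  0.41  1.53 -0.16  1.25  1.98]
translation [0.027 0.026 2.525] turn 0.01
```

Request:
step_arm:
  translation:
    - [0.0,0.0,0.0]
    - [0.0,0.0,0.0]
    - [0.0,0.0,0.0]
    - [0.0,0.0,0.0]
    - [0.0,0.0,0.0]
    - [0.0,0.0,0.0]
    - [0.0,0.0,0.0]
    - [0.0,0.0,0.0]
    - [0.0,0.0,0.0]
    - [0.0,0.0,0.0]
  turn: [0,0,0,0,0,0,0,0,0,0]
  jaw: 0

```text
t: 5.65
ee_pos: [0.655, 0.009, 0.1402]
eef_rot: [-0.183, 0.983, -0.0, 0.0]
force: [-0.8, 1.2, -0.1]
finger_gap: 0.0731
gripper_force: 0.0
```

Request:
step_arm:
  translation:
    - [0.0,0.0,0.0]
    - [0.0,0.0,0.0]
    - [0.0,0.0,1.0]
    - [0.0,0.0,2.0]
    - [0.0,0.0,2.5]
    - [0.0,0.0,2.5]
    - [0.0,0.0,2.5]
  turn: [0,0,0,0,0,0,0]
  jaw: 0

```text
t: 6.35
ee_pos: [0.6553, 0.0089, 0.0408]
eef_rot: [-0.183, 0.983, -0.0, 0.0]
force: [1.2, 0.4, 1.4]
finger_gap: 0.0869
gripper_force: 0.0
```

Request:
step_arm:
  translation:
    - [0,0,0]
    - [0,0,0]
    - [0,0,0]
    - [0,0,0]
    - [0,0,0]
    - [0,0,0]
    - [0,0,0]
    - [0,0,0]
    - [0,0,0]
    - [0,0,0]
  turn: [0,0,0,0,0,0,0,0,0,0]
  jaw: 255

```text
t: 7.35
ee_pos: [0.655, 0.009, 0.0401]
eef_rot: [-0.183, 0.983, -0.0, -0.0]
force: [0.5, 0.2, 0.3]
finger_gap: 0.0147
gripper_force: 0.0
```

```bash
python3 - <<'E'
from h import *
o,p,r=st(); print(o['t'],p,o['finger_gap'],o['gripper_force'])
im,d=capture('scene'); cv2.imwrite('pics/s3.png',cv2.resize(im[120:300,270:510],None,fx=3,fy=3))
E
```

```text
7.35 [0.65497108 0.00897335 0.0401295 ] 0.014698243071798652 0.0
```

View pics/s3.png

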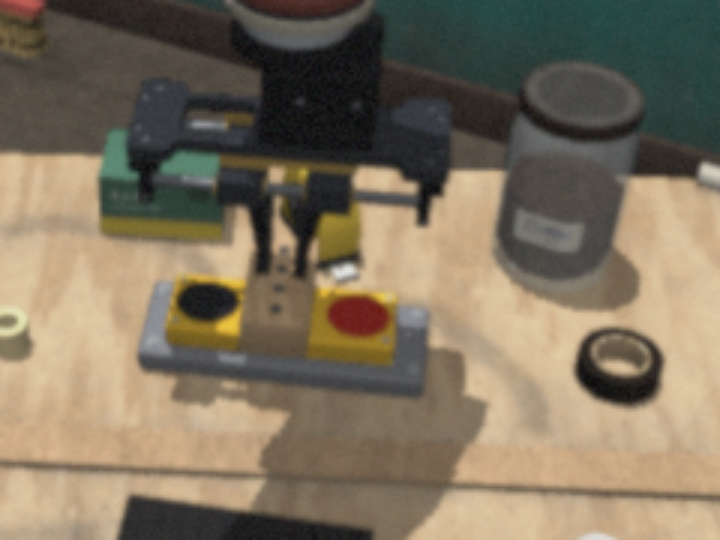

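The closed fingers show at about (282,270) in the crop, behind or above the far end of the block. I'll measure where they really are.

```bash
python3 - <<'E'
from h import *
im,d=capture('scene'); P=cloud(d,camera_params('scene'))
for v in range(180,218,3):
    print(v,[tuple(int(x*1000) for x in P[v,u]) for u in (356,360,364,368,372)])
cp=camera_params('scene')
print(cv2.projectPoints(np.array([[.655,.009,.040],[.655,.009,.059],[.655,.009,.062]]),np.array(cp['rvec'],float),np.array(cp['tvec'],float),np.array([[cp['fx'],0,cp['cx']],[0,cp['fy'],cp['cy']],[0,0,1.]]),np.array([cp['k1'],0,0,0.]))[0].reshape(-1,2).round(1))
E
```

```text
180 [(617, 11, 166), (654, 20, 139), (783, 70, 37), (770, 55, 51), (632, -12, 165)]
183 [(616, 11, 160), (619, 4, 161), (624, 0, 159), (626, -7, 161), (624, -16, 166)]
186 [(613, 9, 157), (657, 21, 123), (781, 69, 23), (767, 53, 38), (625, -16, 158)]
189 [(614, 9, 149), (651, 18, 120), (782, 69, 14), (660, 6, 120), (625, -16, 151)]
192 [(639, 21, 121), (643, 14, 121), (780, 67, 7), (650, 1, 121), (650, -6, 124)]
195 [(638, 20, 114), (643, 14, 113), (781, 68, -1), (650, 1, 114), (648, -7, 118)]
198 [(639, 20, 107), (644, 14, 105), (767, 61, 1), (650, 0, 107), (651, -6, 109)]
201 [(637, 19, 101), (643, 13, 100), (687, 25, 64), (651, 0, 99), (648, -8, 105)]
204 [(671, 34, 64), (644, 13, 92), (680, 21, 63), (648, -1, 95), (688, 7, 62)]
207 [(639, 19, 86), (642, 12, 86), (670, 16, 64), (649, 0, 86), (681, 4, 61)]
210 [(640, 19, 77), (644, 13, 77), (661, 12, 64), (648, -1, 80), (672, 0, 61)]
213 [(647, 22, 63), (650, 15, 64), (656, 9, 62), (656, 1, 65), (664, -3, 61)]
216 [(639, 18, 63), (643, 12, 63), (647, 5, 63), (652, 0, 61), (654, -8, 63)]
[[363.5 222.1]
 [364.  214.8]
 [364.  213.7]]
```

The fingers are centred on the block in xy, but their tips are near z≈66–70 mm while telemetry says 40. So the tool's real tip sits higher than reported. I'll open, lift a little and measure the offset.

Request:
step_arm:
  translation:
    - [0,0,-0.3]
    - [0,0,-0.6]
    - [0,0,-1.0]
    - [0,0,-1.0]
    - [0,0,-1.0]
    - [0,0,-1.0]
    - [0,0,-1.0]
    - [0,0,-1.0]
  turn: [0,0,0,0,0,0,0,0]
  jaw: 255

```text
t: 8.25
ee_pos: [0.6546, 0.009, 0.0796]
eef_rot: [-0.183, 0.983, 0.0, -0.0]
force: [0.1, -1.2, -0.4]
finger_gap: 0.0005
gripper_force: 0.0
```

```bash
python3 - <<'E'
from h import *
o,p,r=st(); print(o['t'],p,o['finger_gap'])
for c in ('scene','top'):
    im,d=capture(c); P=cloud(d,camera_params(c)); cv2.imwrite(f'pics/{c}4.png',im)
    m=(np.hypot(P[...,0]-p[0],P[...,1]-p[1])<.06)&(P[...,2]>.068)&(P[...,2]<.2)
    q=P[m]; h,e=np.histogram(q[:,2],bins=np.arange(.066,.2,.004))
    for a,b in zip(e,h): 
        s=q[(q[:,2]>=a)&(q[:,2]<a+.004)]
        if b: print(c,round(a,3),b,s[:,:2].mean(0).round(3),s[:,0].min().round(3),s[:,0].max().round(3))
s=cv2.imread('pics/scene4.png'); cv2.imwrite('pics/s4.png',cv2.resize(s[130:270,290:470],None,fx=4,fy=4))
E
```

```text
8.25 [0.65464878 0.00900112 0.07960083] 0.0005467834014941028
scene 0.11 10 [0.647 0.006] 0.642 0.649
scene 0.114 13 [0.648 0.007] 0.64 0.668
scene 0.118 20 [0.646 0.007] 0.641 0.665
scene 0.122 14 [0.645 0.007] 0.641 0.649
scene 0.126 22 [0.646 0.006] 0.64 0.65
scene 0.13 16 [0.647 0.006] 0.641 0.655
scene 0.134 17 [0.646 0.007] 0.641 0.654
scene 0.138 28 [0.646 0.007] 0.639 0.657
scene 0.142 17 [0.646 0.006] 0.641 0.649
scene 0.146 27 [0.645 0.007] 0.639 0.65
scene 0.15 24 [0.646 0.006] 0.641 0.65
scene 0.154 25 [0.645 0.006] 0.64 0.651
scene 0.158 46 [0.648 0.009] 0.639 0.665
scene 0.162 36 [0.648 0.008] 0.638 0.661
scene 0.166 14 [0.644 0.007] 0.638 0.651
scene 0.17 2 [0.645 0.004] 0.644 0.645
scene 0.174 3 [0.648 0.013] 0.642 0.66
scene 0.178 1 [0.659 0.017] 0.659 0.659
scene 0.182 1 [0.657 0.016] 0.657 0.657
scene 0.186 35 [ 0.623 -0.004] 0.609 0.656
scene 0.19 74 [ 0.62 -0.  ] 0.607 0.644
scene 0.194 108 [ 0.623 -0.004] 0.607 0.665
top 0.194 3 [0.675 0.056] 0.671 0.679
```

View pics/s4.png

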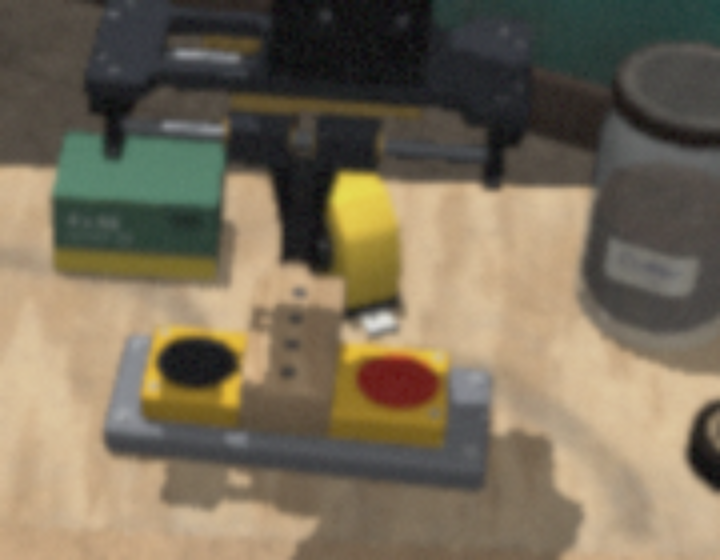

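Tips sit at z≈0.110 (crop (305,270)) with telemetry at 0.080, so the true tip is about 30 mm above the reported TCP. I'll correct for that from here on.

Request:
step_arm:
  translation:
    - [0,0,0]
    - [0,0,0]
    - [0,0,0]
    - [0,0,0]
    - [0,0,0]
    - [0,0,0]
    - [0,0,0]
    - [0,0,0]
    - [0,0,0]
    - [0,0,0]
    - [0,0,0]
    - [0,0,0]
    - [0,0,0.5]
    - [0,0,1.0]
    - [0,0,1.3]
    - [0,0,1.5]
    - [0,0,1.65]
    - [0,0,1.65]
    - [0,0,1.65]
  turn: [0,0,0,0,0,0,0,0,0,0,0,0,0,0,0,0,0,0,0]
  jaw: 0

```text
t: 10.25
ee_pos: [0.6554, 0.0089, 0.0147]
eef_rot: [-0.183, 0.983, -0.0, 0.0]
force: [-0.4, -0.5, -0.1]
finger_gap: 0.0872
gripper_force: 0.0
```

Request:
step_arm:
  translation:
    - [0,0,0]
    - [0,0,0]
    - [0,0,0]
    - [0,0,0]
    - [0,0,0]
    - [0,0,0]
    - [0,0,0]
    - [0,0,0]
    - [0,0,0]
    - [0,0,0]
  turn: [0,0,0,0,0,0,0,0,0,0]
  jaw: 255

```text
t: 11.25
ee_pos: [0.655, 0.009, 0.0142]
eef_rot: [-0.183, 0.983, 0.0, -0.0]
force: [-1.3, 0.8, 0.8]
finger_gap: 0.0434
gripper_force: 30.0
```

```bash
python3 go.py 471 -57 90 108; python3 go.py 471 -57 -20 108
```

```text
t 11.25 p [0.655  0.009  0.0142] yaw 111.07 gap 0.0434 q7 [-0.37  0.5   0.38  1.65 -0.21  1.03  2.01]
translation [ 4.885  0.113 -1.895] turn 0.51
t 11.25 p [0.655  0.009  0.0142] yaw 111.07 gap 0.0434 q7 [-0.37  0.5   0.38  1.65 -0.21  1.03  2.01]
translation [4.885 0.113 0.855] turn 0.51
```

Request:
step_arm:
  translation:
    - [0,0,-0.5]
    - [0,0,-1.2]
    - [1.0,0.02,-1.5]
    - [2.0,0.05,-1.5]
    - [3.0,0.07,-1.5]
    - [4.0,0.09,-1.5]
    - [4.88,0.11,-1.5]
    - [4.88,0.11,-1.0]
    - [4.88,0.11,-0.3]
    - [4.88,0.11,0.2]
    - [4.88,0.11,0.5]
    - [4.88,0.11,0.65]
    - [4.88,0.11,0.73]
    - [4.88,0.11,0.73]
    - [4.88,0.11,0.73]
  turn: [0,0,0,0,0.2,0.4,0.5,0.5,0.5,0.5,0.5,0.5,0.5,0.5,0.5]

```text
t: 12.75
ee_pos: [0.4719, -0.0571, -0.0144]
eef_rot: [-0.157, 0.988, -0.0, 0.0]
force: [0.5, 0.8, -1.1]
finger_gap: 0.044
gripper_force: 30.0
```

Request:
step_arm:
  translation:
    - [0,0,0]
    - [0,0,0]
    - [0,0,0]
    - [0,0,0]
    - [0,0,0]
    - [0,0,0]
    - [0,0,-1]
    - [0,0,-2]
    - [0,0,-2.5]
    - [0,0,-2.5]
  turn: [0,0,0,0,0,0,0,0,0,0]
  jaw: 0

```text
t: 13.75
ee_pos: [0.4734, -0.0571, 0.0879]
eef_rot: [-0.157, 0.988, 0.0, 0.003]
force: [-0.6, -0.0, -0.6]
finger_gap: 0.0873
gripper_force: 0.0
```

```bash
python3 - <<'E'
from h import *
im,d=capture('top'); cv2.imwrite('pics/t5.png',cv2.resize(im[130:330,200:480],None,fx=2.5,fy=2.5))
E
python3 go.py 655.5 7.5 80 21; python3 go.py 655.5 7.5 -6 21
```

```text
t 13.8 p [ 0.4723 -0.057   0.0861] yaw 108.08 gap 0.087 q7 [-0.42  0.05  0.46  2.03 -0.03  1.06  1.94]
translation [-4.854  0.111  0.166] turn 14.51
t 13.8 p [ 0.4723 -0.057   0.0861] yaw 108.08 gap 0.087 q7 [-0.42  0.05  0.46  2.03 -0.03  1.06  1.94]
translation [-4.848  0.111  2.316] turn 14.51
```

View pics/t5.png

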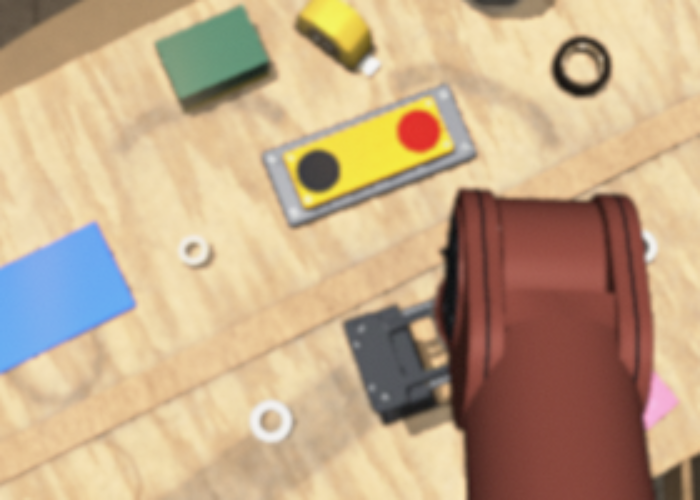

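The block is released on the rubber mat (hidden under the arm). The board is still on the base, red mark at (419,130) and black at (318,170). Next, the board.

Request:
step_arm:
  translation:
    - [-0.5,0,0]
    - [-1,0,0]
    - [-2,0.05,0]
    - [-3,0.08,0]
    - [-4,0.1,0]
    - [-4.85,0.11,0]
    - [-4.85,0.11,0]
    - [-4.85,0.11,0]
    - [-4.85,0.11,0]
    - [-4.85,0.11,0]
    - [-4.85,0.11,0]
    - [-4.85,0.11,0]
    - [-4.85,0.11,0]
    - [-4.85,0.11,0.5]
    - [-4.85,0.11,1.2]
    - [-4.85,0.11,1.8]
    - [-4.85,0.11,2.1]
    - [-4.85,0.11,2.25]
    - [-4.85,0.11,2.25]
    - [-4.85,0.11,2.25]
  turn: [1.4,2.8,4.2,5.6,7,8.4,9.8,11.2,12.6,14,14.5,14.5,14.5,14.5,14.5,14.5,14.5,14.5,14.5,14.5]

```text
t: 15.8
ee_pos: [0.6551, 0.0071, -0.004]
eef_rot: [0.566, 0.825, 0.0, 0.001]
force: [-0.3, 0.1, -0.7]
finger_gap: 0.0873
gripper_force: 0.0
```

```bash
python3 go.py 655.5 7.5 -6 21; python3 - <<'E'
from h import *
im,d=capture('scene'); cv2.imwrite('pics/s6.png',cv2.resize(im[140:270,290:470],None,fx=4,fy=4))
E
```

```text
t 15.8 p [ 0.6551  0.0071 -0.004 ] yaw 21.08 gap 0.0873 q7 [-0.53  0.57  0.6   1.67 -0.37  1.01  0.56]
translation [0.004 0.013 0.049] turn 0.01
```

View pics/s6.png

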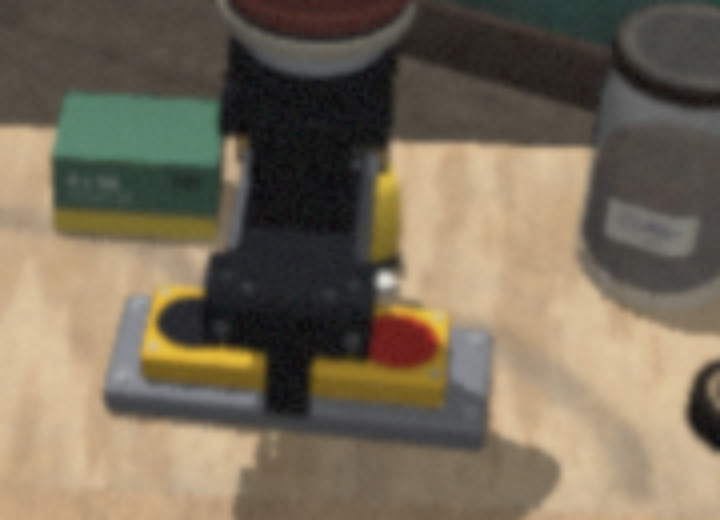

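The near finger reaches down beside the board at (290,380). Closing.

Request:
step_arm:
  translation:
    - [0,0,0.04]
    - [0,0,0.04]
    - [0,0,0.04]
    - [0,0,0.04]
    - [0,0,0.04]
    - [0,0,0.04]
    - [0,0,0.04]
    - [0,0,0.04]
  turn: [0,0,0,0,0,0,0,0]
  jaw: 255

```text
t: 16.65
ee_pos: [0.6545, 0.0073, -0.0065]
eef_rot: [0.566, 0.824, 0.0, 0.0]
force: [0.5, 0.0, 0.5]
finger_gap: 0.0558
gripper_force: 30.0
```

Request:
step_arm:
  translation:
    - [0,0,-0.2]
    - [0,0,-0.5]
    - [0,0,-1.0]
    - [0,0,-1.6]
    - [0,0,-1.6]
    - [0,0,-1.6]
  turn: [0,0,0,0,0,0]

```text
t: 17.25
ee_pos: [0.6547, 0.0073, 0.0582]
eef_rot: [0.566, 0.824, 0.001, 0.0]
force: [0.6, 0.5, -1.4]
finger_gap: 0.0557
gripper_force: 30.0
```

```bash
python3 go.py 524.5 324 58 25.5; python3 go.py 524.5 324 -17 25.5
```

```text
t 17.25 p [0.6547 0.0073 0.0582] yaw 21.07 gap 0.0557 q7 [-0.55  0.5   0.64  1.63 -0.32  1.12  0.53]
translation [ 8.558e+00 -1.920e-01  3.000e-03] turn -0.74
t 17.25 p [0.6547 0.0073 0.0582] yaw 21.07 gap 0.0557 q7 [-0.55  0.5   0.64  1.63 -0.32  1.12  0.53]
translation [ 8.558 -0.195  1.878] turn -0.74
```

Request:
step_arm:
  translation:
    - [1,-0.02,0]
    - [2,-0.04,0]
    - [3,-0.06,0]
    - [4,-0.09,0]
    - [5,-0.11,0]
    - [6,-0.13,0]
    - [7,-0.16,0]
    - [7.8,-0.18,0]
    - [8.3,-0.19,0]
    - [8.56,-0.19,0]
    - [8.56,-0.19,0.4]
    - [8.56,-0.19,0.9]
    - [8.56,-0.19,1.3]
    - [8.56,-0.19,1.55]
    - [8.56,-0.19,1.7]
    - [8.56,-0.19,1.8]
    - [8.56,-0.19,1.85]
    - [8.56,-0.19,1.88]
    - [8.56,-0.19,1.88]
    - [8.56,-0.19,1.88]
  turn: [-0.1,-0.2,-0.3,-0.4,-0.5,-0.6,-0.74,-0.74,-0.74,-0.74,-0.74,-0.74,-0.74,-0.74,-0.74,-0.74,-0.74,-0.74,-0.74,-0.74]

```text
t: 19.25
ee_pos: [0.5244, 0.3243, -0.0174]
eef_rot: [0.534, 0.846, 0.0, 0.0]
force: [0.4, 0.7, -1.2]
finger_gap: 0.0556
gripper_force: 30.0
```

Request:
step_arm:
  translation:
    - [0,0,0.03]
    - [0,0,0.03]
    - [0,0,0.03]
  turn: [0,0,0]

```text
t: 19.55
ee_pos: [0.5245, 0.3243, -0.0186]
eef_rot: [0.534, 0.846, 0.0, 0.0]
force: [-0.3, -0.1, 3.8]
finger_gap: 0.0559
gripper_force: 30.0
```

Request:
step_arm:
  translation:
    - [0,0,0]
    - [0,0,0]
    - [0,0,0]
    - [0,0,0]
    - [0,0,0]
    - [0,0,-0.3]
    - [0,0,-1]
    - [0,0,-2]
    - [0,0,-2.65]
    - [0,0,-2.65]
    - [0,0,-2.65]
  turn: [0,0,0,0,0,0,0,0,0,0,0]
  jaw: 0

```text
t: 20.65
ee_pos: [0.5245, 0.3243, 0.088]
eef_rot: [0.534, 0.846, 0.001, 0.0]
force: [-0.6, -0.7, 0.3]
finger_gap: 0.0872
gripper_force: 0.0
```

```bash
python3 - <<'E'
from h import *
cp=camera_params('wrist'); im,d=capture('wrist'); cv2.imwrite('pics/w7.png',im)
t,dt=capture('top'); ct=camera_params('top')
def marks(n,im,cp):
    H,S,V=cv2.split(cv2.cvtColor(im,cv2.COLOR_BGR2HSV)); W=plane(cp,.024)
    b=(np.hypot(W[...,0]-.524,W[...,1]-.324)<.1)
    rect(n+'red',b&((H<6)|(H>174))&(S>150),W); rect(n+'blk',b&(V<75)&(S<110)&(np.hypot(W[...,0]-.503,W[...,1]-.369)<.03),W)
    rect(n+'blue',b&(H>100)&(H<125)&(S>120),plane(cp,.006))
marks('w',im,cp); marks('t',t,ct)
Z=cloud(dt,ct); W=plane(ct,.032); g=(np.hypot(W[...,0]-.472,W[...,1]+.057)<.07)&(Z[...,2]>.02)&(Z[...,2]<.05)
rect('block',g,W)
E
python3 go.py 472 -57 85 108; python3 go.py 472 -57 -14.5 108
```

```text
wred 2068 c [543.8 283.2] s [40.4 29.7] long deg 25.5 circ [545.8 278.7] 20.3
wblk 3451 c [502.7 369.2] s [40.3 40.4] long deg 115.5 circ [502.6 369.2] 20.4
wblue 12492 c [519.4 333.9] s [ 89.2 161.2] long deg 115.4 circ [519.4 333.5] 91.6
tred 186 c [546.7 277.7] s [32.6 32.4] long deg 88.7 circ [547.5 278.2] 17.9
tblk 72 c [508.2 346.1] s [43.3 12.1] long deg 17.0 circ [506.8 350.5] 21.7
tblue 362 c [546.4 276.1] s [85.6 69.4] long deg 26.0 circ [547.  276.3] 53.0
block 791 c [471.7 -56. ] s [90.2 45.4] long deg 18.3 circ [471.1 -56.1] 49.0
t 20.75 p [0.5235 0.3238 0.0862] yaw 25.52 gap 0.0871 q7 [-1.07  0.37  0.56  1.7  -0.22  1.13 -0.01]
translation [-8.037 -5.263  0.039] turn -13.75
t 20.75 p [0.5235 0.3238 0.0862] yaw 25.52 gap 0.0871 q7 [-1.07  0.37  0.56  1.7  -0.22  1.13 -0.01]
translation [-8.036 -5.259  2.527] turn -13.75
```

View pics/w7.png

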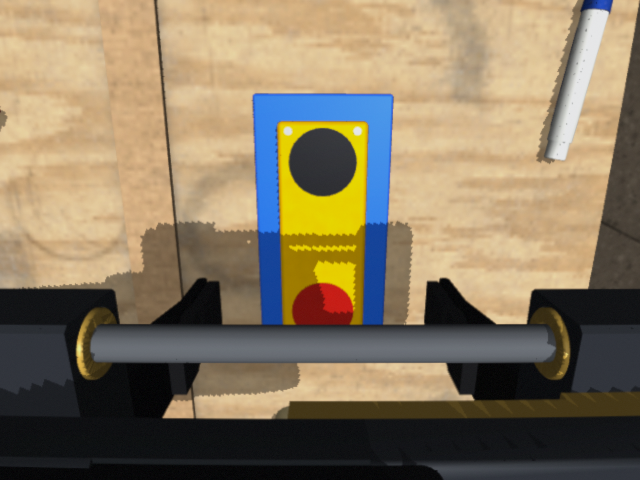

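The board lies centred on the blue mat, black mark at (323,161). I'll fetch the block now.

Request:
step_arm:
  translation:
    - [-0.9,-0.6,0]
    - [-1.8,-1.2,0]
    - [-2.7,-1.8,0]
    - [-3.6,-2.4,0]
    - [-4.5,-3.0,0]
    - [-5.4,-3.6,0]
    - [-6.3,-4.2,0]
    - [-7.2,-4.75,0]
    - [-7.8,-5.1,0]
    - [-8.04,-5.26,0]
    - [-8.04,-5.26,0]
    - [-8.04,-5.26,0]
    - [-8.04,-5.26,0.6]
    - [-8.04,-5.26,1.3]
    - [-8.04,-5.26,1.9]
    - [-8.04,-5.26,2.3]
    - [-8.04,-5.26,2.5]
    - [-8.04,-5.26,2.52]
    - [-8.04,-5.26,2.52]
    - [-8.04,-5.26,2.52]
  turn: [-1.4,-2.8,-4.2,-5.6,-7,-8.4,-9.8,-11.2,-12.6,-13.75,-13.75,-13.75,-13.75,-13.75,-13.75,-13.75,-13.75,-13.75,-13.75,-13.75]

```text
t: 22.75
ee_pos: [0.4735, -0.0565, -0.0131]
eef_rot: [-0.156, 0.988, 0.0, 0.001]
force: [-0.3, -0.3, 0.7]
finger_gap: 0.0872
gripper_force: 0.0
```

Request:
step_arm:
  translation:
    - [0,0,0]
    - [0,0,0]
    - [0,0,0]
    - [0,0,0]
    - [0,0,0]
    - [0,0,0]
    - [0,0,0]
    - [0,0,0]
    - [0,0,0]
  turn: [0,0,0,0,0,0,0,0,0]
  jaw: 255

```text
t: 23.65
ee_pos: [0.4727, -0.0568, -0.0138]
eef_rot: [-0.156, 0.988, -0.0, -0.0]
force: [-0.0, 0.2, 0.0]
finger_gap: 0.0439
gripper_force: 30.0
```

```bash
python3 - <<'E'
from h import *
t,d=capture('top'); cp=camera_params('top'); Z=cloud(d,cp)[...,2]; W=plane(cp,.018)
H,S,V=cv2.split(cv2.cvtColor(t,cv2.COLOR_BGR2HSV))
b=(np.hypot(W[...,0]-.656,W[...,1]-.007)<.12)
rect('base z',b&(Z>.011)&(Z<.03),W); rect('base col',b&(S<60)&(V>60),W)
cv2.imwrite('pics/t8.png',cv2.resize(t[130:330,200:480],None,fx=2.5,fy=2.5))
E
python3 go.py 656.5 6.5 50 111; python3 go.py 656.5 6.5 -2.5 111
```

```text
base z 2657 c [657.6   5.7] s [ 76.9 190.7] long deg 110.2 circ [658.3   6.1] 100.8
base col 2691 c [657.8   5.1] s [ 77.1 189.7] long deg 110.0 circ [658.4   5.1] 99.9
t 23.7 p [ 0.4728 -0.0568 -0.0138] yaw 108.0 gap 0.0437 q7 [-0.56  0.23  0.65  2.12 -0.19  0.84  2.09]
translation [-4.858  0.086 -1.596] turn -0.5
t 23.7 p [ 0.4728 -0.0568 -0.0138] yaw 108.0 gap 0.0437 q7 [-0.56  0.23  0.65  2.12 -0.19  0.84  2.09]
translation [-4.858  0.086 -0.283] turn -0.5
```

Request:
step_arm:
  translation:
    - [0,0,-0.5]
    - [0,0,-1.3]
    - [-1,0.01,-1.8]
    - [-2,0.02,-1.8]
    - [-3,0.03,-1.8]
    - [-4,0.04,-1.8]
    - [-4.7,0.04,-1.8]
    - [-4.88,0.04,-1.8]
    - [-4.88,0.04,-1.6]
    - [-4.88,0.04,-1.2]
    - [-4.88,0.04,-0.8]
    - [-4.88,0.04,-0.5]
    - [-4.88,0.04,-0.38]
    - [-4.88,0.04,-0.3]
    - [-4.88,0.04,-0.29]
    - [-4.88,0.04,-0.29]
    - [-4.88,0.04,-0.29]
  turn: [0,0,0,0,-0.2,-0.4,-0.5,-0.5,-0.5,-0.5,-0.5,-0.5,-0.5,-0.5,-0.5,-0.5,-0.5]

```text
t: 25.4
ee_pos: [0.6581, 0.0049, -0.0017]
eef_rot: [-0.182, 0.983, -0.0, 0.0]
force: [-2.9, -0.2, 3.5]
finger_gap: 0.044
gripper_force: 30.0
```

Request:
step_arm:
  translation:
    - [0,0,0]
    - [0,0,0]
    - [0,0,0]
    - [0,0,0]
    - [0,0,0]
    - [0,0,-0.3]
    - [0,0,-1]
    - [0,0,-2]
    - [0,0,-2.6]
    - [0,0,-2.6]
    - [0,0,-2.6]
  turn: [0,0,0,0,0,0,0,0,0,0,0]
  jaw: 0

```text
t: 26.5
ee_pos: [0.6583, 0.0051, 0.1028]
eef_rot: [-0.182, 0.983, 0.0, 0.001]
force: [-0.9, -0.0, -0.7]
finger_gap: 0.0869
gripper_force: 0.0
```

```bash
python3 go.py 563 -240.5 100 0; python3 - <<'E'
from h import *
P=np.load('top0.npz')['P']; 
for x0,x1 in ((.4,.5),(.5,.6),(.6,.7)):
    for zl in (.03,.1,.2):
        m=(P[...,0]>x0)&(P[...,0]<x1)&(P[...,1]<-.27)&(P[...,1]>-.8)&(P[...,2]>zl)&(P[...,2]<zl+.1)
        if m.sum(): print(x0,zl,m.sum(),P[m][:,1].max().round(3),P[m][:,1].min().round(3))
E
```

```text
t 26.5 p [0.6583 0.0051 0.1028] yaw 111.01 gap 0.0869 q7 [-0.54  0.46  0.62  1.58 -0.28  1.2   2.07]
translation [ 4.426 -4.879  0.064] turn -11.5
0.4 0.03 132 -0.479 -0.485
0.4 0.1 396 -0.469 -0.496
0.4 0.2 578 -0.489 -0.497
0.5 0.03 517 -0.349 -0.372
0.5 0.1 615 -0.348 -0.372
0.5 0.2 566 -0.35 -0.382
0.6 0.03 622 -0.369 -0.401
0.6 0.1 703 -0.369 -0.41
0.6 0.2 327 -0.368 -0.394
```

Request:
step_arm:
  translation:
    - [0,0,0]
    - [0.2,-0.2,0]
    - [0.4,-0.4,0]
    - [0.6,-0.7,0]
    - [0.9,-1.0,0]
    - [1.2,-1.3,0]
    - [1.5,-1.6,0]
    - [1.8,-2.0,0]
    - [2.2,-2.4,0]
    - [2.6,-2.8,0]
    - [3.0,-3.2,0]
    - [3.4,-3.7,0]
    - [3.8,-4.2,0]
    - [4.2,-4.6,0]
    - [4.43,-4.88,0]
    - [4.43,-4.88,0]
    - [4.43,-4.88,0]
    - [4.43,-4.88,0]
  turn: [1.4,2.8,4.2,5.6,7,8.4,9.8,11.2,12.6,14,15.4,16.8,18.2,18.5,18.5,18.5,18.5,18.5]

```text
t: 28.3
ee_pos: [0.5632, -0.2391, 0.1015]
eef_rot: [0.706, 0.708, 0.0, -0.0]
force: [0.8, 0.2, 0.3]
finger_gap: 0.0869
gripper_force: 0.0
```

```bash
python3 - <<'E'
from h import *
cp=camera_params('wrist'); im,d=capture('wrist'); cv2.imwrite('pics/w9.png',im); P=cloud(d,cp); Z=P[...,2]
W=plane(cp,.028); rect('tall',(np.hypot(W[...,0]-.563,W[...,1]+.24)<.04)&(Z>.02)&(Z<.04),W)
t,d=capture('top'); cp=camera_params('top'); Z=cloud(d,cp)[...,2]; W=plane(cp,.044)
rect('block',(np.hypot(W[...,0]-.657,W[...,1]-.006)<.08)&(Z>.034)&(Z<.06),W)
E
python3 go.py 563 -240.5 -22 0
```

```text
tall 1371 c [ 562.5 -239.8] s [31.7 32.8] long deg 90.2 circ [ 562.4 -240. ] 16.8
block 777 c [656.6   5.5] s [91.5 45.6] long deg 20.8 circ [657.3   4.3] 49.6
t 28.4 p [ 0.5631 -0.2393  0.1016] yaw 0.14 gap 0.0872 q7 [-0.48  0.52  1.09  1.71 -0.49  1.22  0.73]
translation [-3.00e-02 -2.00e-03  3.09e+00] turn 0.02
```

View pics/w9.png

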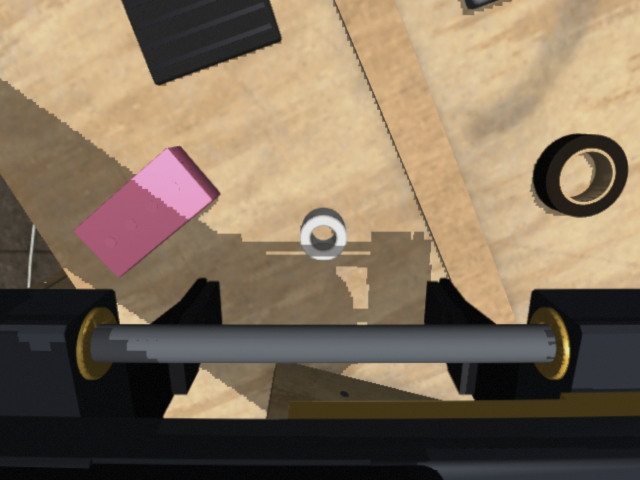

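The tall bushing is between the open fingers at (323,237), clear of the pink block and the strip, and the block is back on the middle of the base.

Request:
step_arm:
  translation:
    - [-0.02,0,0.8]
    - [-0.02,-0.02,1.6]
    - [-0.02,-0.02,2.2]
    - [-0.02,-0.02,2.6]
    - [-0.02,-0.02,2.85]
    - [-0.02,-0.02,3.0]
    - [-0.02,-0.02,3.05]
    - [-0.02,-0.02,3.05]
    - [-0.02,-0.02,3.05]
  turn: [0,0,0,0,0,0,0,0,0]

```text
t: 29.3
ee_pos: [0.5622, -0.2417, -0.0195]
eef_rot: [0.707, 0.707, 0.0, 0.001]
force: [0.2, -0.1, 0.1]
finger_gap: 0.0871
gripper_force: 0.0
```

Request:
step_arm:
  translation:
    - [0,0,0]
    - [0,0,0]
    - [0,0,0]
    - [0,0,0]
    - [0,0,0]
    - [0,0,0]
    - [0,0,0]
    - [0,0,0]
    - [0,0,0]
    - [0,0,0]
  turn: [0,0,0,0,0,0,0,0,0,0]
  jaw: 255

```text
t: 30.3
ee_pos: [0.5617, -0.2415, -0.0202]
eef_rot: [0.707, 0.707, -0.0, 0.0]
force: [1.1, -0.3, 0.3]
finger_gap: 0.031
gripper_force: 30.0
```

Request:
step_arm:
  translation:
    - [0,0,-0.3]
    - [0,0,-1.0]
    - [0,0,-2.0]
    - [0,0,-3.0]
    - [0,0,-3.0]
  turn: [0,0,0,0,0]

```text
t: 30.8
ee_pos: [0.5641, -0.2436, 0.1057]
eef_rot: [0.707, 0.707, 0.002, 0.003]
force: [0.5, -0.2, -1.4]
finger_gap: 0.0309
gripper_force: 30.0
```

```bash
python3 go.py 546 279 100 25.5;python3 go.py 546 279 3 25.5
```

```text
t 30.8 p [ 0.5641 -0.2436  0.1057] yaw -0.04 gap 0.0309 q7 [-0.48  0.51  1.1   1.71 -0.49  1.21  0.73]
translation [13.065 -0.462  0.109] turn -4.26
t 30.8 p [ 0.5641 -0.2436  0.1057] yaw -0.04 gap 0.0309 q7 [-0.48  0.51  1.1   1.71 -0.49  1.21  0.73]
translation [13.07  -0.479  2.534] turn -4.26
```

Request:
step_arm:
  translation:
    - [0.5,0,0]
    - [1.5,-0.05,0]
    - [2.6,-0.1,0]
    - [3.7,-0.1,0]
    - [4.8,-0.15,0]
    - [5.9,-0.2,0]
    - [7.0,-0.2,0]
    - [8.1,-0.25,0]
    - [9.2,-0.3,0]
    - [10.3,-0.3,0]
    - [11.4,-0.35,0]
    - [12.3,-0.38,0]
    - [12.8,-0.38,0]
    - [12.98,-0.38,0]
    - [12.98,-0.38,0.5]
    - [12.98,-0.38,1.1]
    - [12.98,-0.38,1.6]
    - [12.98,-0.38,1.9]
    - [12.98,-0.38,2.1]
    - [12.98,-0.38,2.1]
  turn: [0,-0.4,-0.8,-1.2,-1.6,-2,-2.4,-2.8,-3.2,-3.6,-4,-4.25,-4.25,-4.25,-4.25,-4.25,-4.25,-4.25,-4.25,-4.25]

```text
t: 32.8
ee_pos: [0.5464, 0.2766, 0.0153]
eef_rot: [0.534, 0.845, -0.001, -0.0]
force: [-0.1, -0.4, -0.5]
finger_gap: 0.031
gripper_force: 30.0
```

```bash
python3 go.py 546.3 277.5 4 25.5; python3 - <<'E'
from h import *
cp=camera_params('wrist'); im,d=capture('wrist'); cv2.imwrite('pics/w10.png',im)
H,S,V=cv2.split(cv2.cvtColor(im,cv2.COLOR_BGR2HSV)); W=plane(cp,.024)
rect('blk',(V<75)&(S<110)&(np.hypot(W[...,0]-.503,W[...,1]-.369)<.03),W)
E
```

```text
t 32.8 p [0.5464 0.2766 0.0153] yaw 25.42 gap 0.031 q7 [-1.24  0.57  0.92  1.78 -0.51  1.05  0.31]
translation [0.022 0.009 0.283] turn -0.01
blk 1283 c [491.7 361.1] s [13.5 37.7] long deg 129.1 circ [496.1 364.7] 18.9
```

View pics/w10.png

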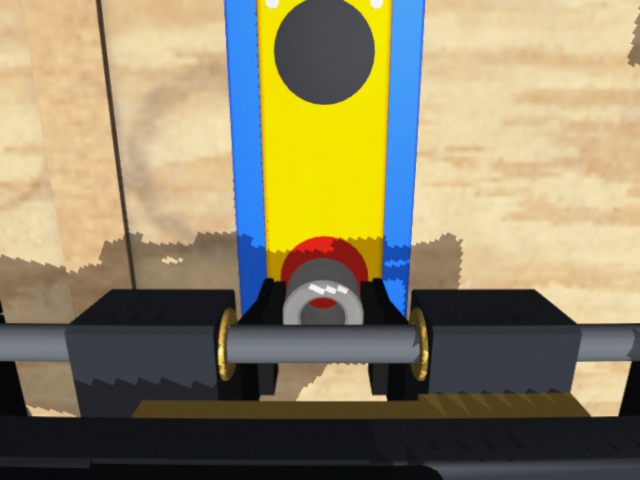

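The bushing is upright in the jaws over the red mark at (323,300). I'll lower it until it touches.

Request:
step_arm:
  translation:
    - [0.02,0,0.1]
    - [0.02,0,0.2]
    - [0.02,0,0.26]
    - [0.02,0,0.29]
    - [0.02,0,0.29]
  turn: [0,0,0,0,0]

```text
t: 33.35
ee_pos: [0.546, 0.2784, 0.004]
eef_rot: [0.534, 0.846, -0.0, -0.0]
force: [-0.3, 0.4, 0.1]
finger_gap: 0.0313
gripper_force: 30.0
```

Request:
step_arm:
  translation:
    - [0,0,0.02]
    - [0,0,0.03]
    - [0,0,0.03]
  turn: [0,0,0]

```text
t: 33.65
ee_pos: [0.5462, 0.2785, 0.0037]
eef_rot: [0.534, 0.846, 0.0, -0.0]
force: [-2.7, -1.6, 6.3]
finger_gap: 0.0311
gripper_force: 30.0
```

Request:
step_arm:
  translation:
    - [0,0,0]
    - [0,0,0]
    - [0,0,0]
    - [0,0,0]
    - [0,0,0]
    - [0,0,0]
    - [0,0,-0.3]
    - [0,0,-0.8]
    - [0,0,-1.6]
    - [0,0,-2.2]
    - [0,0,-2.2]
    - [0,0,-2.2]
  turn: [0,0,0,0,0,0,0,0,0,0,0,0]
  jaw: 0

```text
t: 34.85
ee_pos: [0.5463, 0.2787, 0.0918]
eef_rot: [0.534, 0.846, 0.001, 0.0]
force: [-0.7, 0.0, -0.7]
finger_gap: 0.0867
gripper_force: 0.0
```

```bash
python3 go.py 415 102 90 104; python3 - <<'E'
from h import *
t,d=capture('top'); cp=camera_params('top'); Z=cloud(d,cp)[...,2]; W=plane(cp,.052)
rect('tall',(np.hypot(W[...,0]-.546,W[...,1]-.278)<.03)&(Z>.042)&(Z<.06),W)
c=camera_params('wrist'); im,d=capture('wrist'); Z=cloud(d,c)[...,2]; W=plane(c,.052); rect('tallw',(np.hypot(W[...,0]-.546,W[...,1]-.278)<.03)&(Z>.042)&(Z<.06),W)
E
```

```text
t 34.85 p [0.5463 0.2787 0.0918] yaw 25.51 gap 0.0867 q7 [-1.29  0.48  0.99  1.72 -0.43  1.18  0.25]
translation [-2.573 -4.867  0.038] turn -13.08
tall 2 c [547. 264.] s [0. 0.] long deg 0.0 circ [547. 264.] 0.0
tallw 1862 c [544.7 279.9] s [31.4 34.1] long deg 116.5 circ [545.1 280.2] 17.2
```

Request:
step_arm:
  translation:
    - [-0.2,-0.4,0]
    - [-0.5,-0.9,0]
    - [-0.8,-1.5,0]
    - [-1.1,-2.1,0]
    - [-1.4,-2.7,0]
    - [-1.7,-3.3,0]
    - [-2.0,-3.9,0]
    - [-2.3,-4.4,0]
    - [-2.57,-4.87,0]
    - [-2.57,-4.87,0]
    - [-2.57,-4.87,0]
    - [-2.57,-4.87,0]
    - [-2.57,-4.87,0]
  turn: [-1.4,-2.8,-4.2,-5.6,-7,-8.4,-9.8,-11.2,-12.6,-13.08,-13.08,-13.08,-13.08]

```text
t: 36.25
ee_pos: [0.4145, 0.1019, 0.0908]
eef_rot: [-0.121, 0.993, -0.0, -0.0]
force: [0.6, 0.6, 0.4]
finger_gap: 0.0871
gripper_force: 0.0
```

```bash
python3 - <<'E'
from h import *
c=camera_params('wrist'); im,d=capture('wrist'); cv2.imwrite('pics/w11.png',im); Z=cloud(d,c)[...,2]; W=plane(c,.016); rect('flat',(np.hypot(W[...,0]-.412,W[...,1]-.101)<.04)&(Z>.01)&(Z<.03),W)
E
python3 go.py 412 101 -26 104
```

```text
flat 1836 c [411.3 102.9] s [38.3 37.1] long deg 14.0 circ [411.4 102.9] 19.4
t 36.3 p [0.4146 0.1018 0.0908] yaw 103.94 gap 0.0871 q7 [-1.32 -0.14  0.94  2.14  0.13  1.09  1.36]
translation [ 6.800e-02 -1.000e-03  2.921e+00] turn -0.01
```

View pics/w11.png

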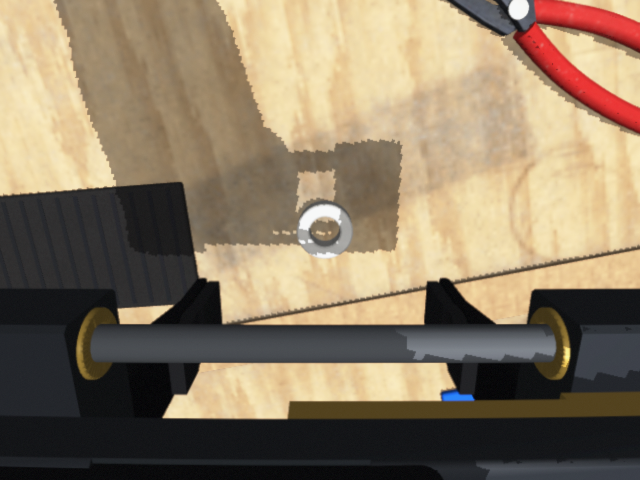

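Request:
step_arm:
  translation:
    - [0.06,0.03,0.7]
    - [0.06,0.03,1.5]
    - [0.06,0.03,2.1]
    - [0.06,0.03,2.5]
    - [0.06,0.03,2.7]
    - [0.06,0.03,2.82]
    - [0.06,0.03,2.88]
    - [0.06,0.03,2.88]
    - [0.06,0.03,2.88]
  turn: [0,0,0,0,0,0,0,0,0]

```text
t: 37.2
ee_pos: [0.4122, 0.1025, -0.0239]
eef_rot: [-0.122, 0.993, 0.0, 0.0]
force: [-0.5, 0.3, -1.2]
finger_gap: 0.0871
gripper_force: 0.0
```

Request:
step_arm:
  translation:
    - [0,0,0]
    - [0,0,0]
    - [0,0,0]
    - [0,0,0]
    - [0,0,0]
    - [0,0,0]
    - [0,0,0]
    - [0,0,0]
    - [0,0,0]
    - [0,0,0]
  turn: [0,0,0,0,0,0,0,0,0,0]
  jaw: 255

```text
t: 38.2
ee_pos: [0.4119, 0.1023, -0.0242]
eef_rot: [-0.122, 0.993, -0.0, -0.0]
force: [0.1, 0.9, 0.1]
finger_gap: 0.0367
gripper_force: 30.0
```

```bash
python3 go.py 502.7 369.2 80 115.5
```

```text
t 38.2 p [ 0.4119  0.1023 -0.0242] yaw 103.99 gap 0.0367 q7 [-1.27  0.19  1.    2.25 -0.22  0.8   1.69]
translation [-3.815  5.925 -2.606] turn -1.92
```

Request:
step_arm:
  translation:
    - [0,0,-0.3]
    - [0,0,-1.0]
    - [0,0,-2.0]
    - [0,0,-2.6]
    - [-0.6,0.9,-2.6]
    - [-1.2,1.9,-2.6]
    - [-1.8,2.8,-2.6]
    - [-2.4,3.7,-2.6]
    - [-3.0,4.7,-2.6]
    - [-3.5,5.4,-2.6]
    - [-3.82,5.92,-2.6]
    - [-3.82,5.92,-2.6]
    - [-3.82,5.92,-2.2]
    - [-3.82,5.92,-1.7]
    - [-3.82,5.92,-1.3]
    - [-3.82,5.92,-1.0]
    - [-3.82,5.92,-0.85]
    - [-3.82,5.92,-0.8]
    - [-3.82,5.92,-0.8]
  turn: [0,0,0,0,-0.3,-0.6,-0.9,-1.2,-1.5,-1.8,-1.92,-1.92,-1.92,-1.92,-1.92,-1.92,-1.92,-1.92,-1.92]

```text
t: 40.1
ee_pos: [0.5032, 0.369, 0.0079]
eef_rot: [-0.221, 0.975, 0.0, 0.0]
force: [0.5, 0.3, -0.3]
finger_gap: 0.0369
gripper_force: 30.0
```

```bash
python3 go.py 502.7 369.2 -0.5 115.5; python3 - <<'E'
from h import *
im,d=capture('scene'); cv2.imwrite('pics/s12.png',cv2.resize(im[130:280,120:320],None,fx=4,fy=4))
E
```

```text
t 40.1 p [0.5032 0.369  0.0079] yaw 115.5 gap 0.0369 q7 [-1.34  0.57  0.84  1.76 -0.48  1.04  1.69]
translation [0.008 0.009 0.211] turn -0.0
```

View pics/s12.png

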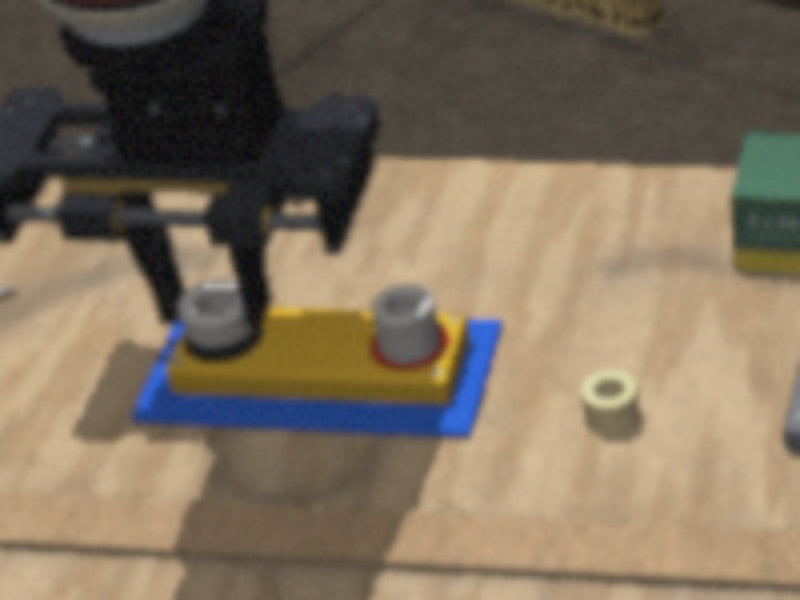

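The low bushing is just above the black mark at (215,320), the tall one stands on red at (405,325), and the tan one is untouched at (610,400). Lowering.

Request:
step_arm:
  translation:
    - [0,0,0.08]
    - [0,0,0.15]
    - [0,0,0.19]
    - [0,0,0.21]
    - [0,0,0.22]
    - [0,0,0.22]
  turn: [0,0,0,0,0,0]

```text
t: 40.75
ee_pos: [0.5028, 0.3691, -0.0002]
eef_rot: [-0.221, 0.975, 0.0, -0.0]
force: [-3.0, -1.3, 9.1]
finger_gap: 0.0367
gripper_force: 30.0
```

Request:
step_arm:
  translation:
    - [0,0,0]
    - [0,0,0]
    - [0,0,0]
    - [0,0,0]
    - [0,0,0]
    - [0,0,0]
    - [0,0,-0.3]
    - [0,0,-0.8]
    - [0,0,-1.6]
    - [0,0,-2.4]
    - [0,0,-3.2]
    - [0,0,-3.6]
    - [0,0,-3.6]
    - [0,0,-3.6]
    - [0,0,-3.6]
  turn: [0,0,0,0,0,0,0,0,0,0,0,0,0,0,0]
  jaw: 0

```text
t: 42.25
ee_pos: [0.5021, 0.3687, 0.1415]
eef_rot: [-0.221, 0.975, -0.001, -0.001]
force: [-0.3, 0.6, 0.2]
finger_gap: 0.0866
gripper_force: 0.0
```

```bash
python3 - <<'E'
from h import *
print(st()[1])
c=camera_params('wrist'); im,d=capture('wrist'); cv2.imwrite('pics/w13.png',im); Z=cloud(d,c)[...,2]
H,S,V=cv2.split(cv2.cvtColor(im,cv2.COLOR_BGR2HSV))
f=lambda W,x,y,r:np.hypot(W[...,0]-x,W[...,1]-y)<r
W=plane(c,.040); rect('flat',f(W,.503,.369,.03)&(Z>.033)&(Z<.05),W)
W=plane(c,.052); rect('tall',f(W,.545,.279,.03)&(Z>.043)&(Z<.07),W)
W=plane(c,.024); rect('yellow',f(W,.524,.324,.1)&(Z>.018)&(Z<.07),W)
rect('blue',f(W,.524,.324,.12)&(Z>.003)&(Z<.07),plane(c,.006))
im,d=capture('top'); c=camera_params('top'); Z=cloud(d,c)[...,2]; W=plane(c,.022)
rect('tan',f(W,.57,.168,.03)&(Z>.013)&(Z<.04),W)
W=plane(c,.044); rect('block',f(W,.657,.006,.08)&(Z>.034)&(Z<.06),W)
E
```

```text
[0.50212187 0.36873208 0.14153642]
flat 1538 c [502.4 369.4] s [38.6 37.6] long deg 40.1 circ [502.2 369.4] 19.5
tall 1367 c [543.8 280.3] s [32.  34.8] long deg 156.4 circ [544.  280.3] 17.6
yellow 13580 c [523.8 322.8] s [ 56.5 151.7] long deg 115.6 circ [523.5 324.2] 78.2
blue 27123 c [523.2 325.7] s [ 89.9 179.7] long deg 115.2 circ [522.2 325.1] 99.8
tan 93 c [570.  168.4] s [25.3 27.9] long deg 179.2 circ [570.  168.2] 14.3
block 770 c [656.6   5.4] s [91.5 45.3] long deg 20.8 circ [657.7   5. ] 49.2
```

View pics/w13.png

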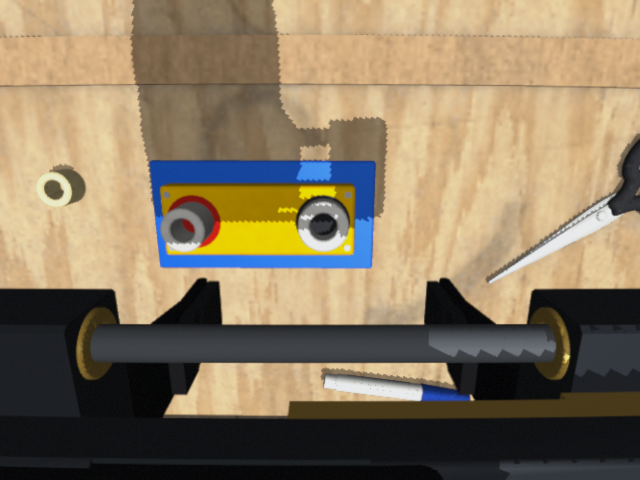

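Both bushings stand on their marks (tall at (183,227), low wide one at (323,223)). The board is centred on the mat, the tan bushing hasn't moved at (57,188), and the block is within 2 mm of the base's middle. Handing in.

```bash
python3 -c "
from h import *
print(order.close_job())"
```

```text
the job is handed in; nothing more can be done
None
```

The job is handed in at about 42 s of the 112 s. The last camera check showed the board on the blue mat, the block back on the base, both grey bushings within 3 mm of their marks and the tan one where it started; the hand-in returned no verdict.

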